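Pack the teaching-arm kit into its tote

ROBOT

A 7-joint arm with a two-finger parallel gripper is mounted at the origin on the work surface. World frame = base frame: x ahead of the robot, y to its left, z up, the work surface at z = 0. Lengths are in m, angles in rad, forces in N, time in s.
With the tool pointing down it reaches from about 0.425 to 0.875 m from the base axis. Payload 4.7 kg.
Tool frame: the origin (TCP) lies midway between the tips of the shut fingers; the grasp point (between the pads) lies 19 mm behind it; x points along the fingers, z is the direction in which the jaws open and shut, and the axes are right-handed (so a half turn about x gives the same grasp; the last joint's range is limited). The gripper opens to 87 mm and grips with 3 to 60 N. Pads are 19 mm wide; open, the fingers measure 117 mm over their backs; the gripper's body (75 mm by 190 mm) begins 51 mm behind the grasp point.
Start: joints at [1.232, 0.321, -0.07, 1.45, 0.023, 1.371, -0.057], TCP at [0.225, -0.61, 0.223] pointing down, gripper open.
Joint ranges: [-2.86, 2.86], [-0.3, 2.09], [-1.38, 1.24], [0.06, 2.45], [-1.56, 4.7], [0.09, 2.05], [-2.69, 2.69]. Speed limits (rad/s): [2.57, 2.57, 3.14, 3.14, 3.14, 3.14, 3.14].

INTERFACE

Orientations are given as a rotation vector (axis times angle).
In Python, from bench import ctrl, vision, close_job gives the robot as it stands. The module is installed in compiled form; this text tells all that it offers.
- The arm moves only by the tool servo_tool, never from a script. Its argument "commands" is a list that holds one entry, the list of rows, each a list of 7 numbers: the turn, a rotation vector about the tool's x, y, z in degrees, then the shift along the tool's x, y, z in mm, then the finger opening in mm, from 0 to 87. In form: [[[wx, wy, wz, x, y, z, grip], ...]]. A call has 1 to 5 rows; each row is the pose to reach, as a shift and turn from the pose commanded when the call began, along the tool's axes at that moment; what a row does not reach only later rows make up. A row lasts 1/8 s, in which the tool goes at most 62.5 mm and 10.7 degrees, less where a joint would pass 70% of its speed; a pose out of reach is approached as far as the arm can. A call with a gripper value outside its range is refused whole. The fingers move at their own pace and stop on an object; "newtons" is the grip in N (left out, the last holds). Time passes only in rows, so rows that repeat a pose let the fingers close. It gives the time, the measured TCP pose, the force and the opening at its end, in the units of the state.
- ctrl.get_state(): the state, without advancing time (a new reading comes with each control period).
- vision.get_image(name): name is "scene" or "top" or "wrist"; returns the picture (420x560x3 uint8, red, green, blue); there is no depth.
- vision.camera_info(name): a dict with "fov_y" (degrees; the focal length in pixels is half the picture's height over the tangent of half this angle, whatever the lens; pixels are square), "cx", "cy" (the principal point, pixels), "pose" (4x4, takes a point from camera to world coordinates). Camera axes: x right, y down, z forward; pixel columns grow to the right and rows downward; lengths in m; the calibration is good to about 2 mm. A picture is of the moment at which its call begins: read the wrist's pose just before it. camera_info takes no time and is no camera call; for the wrist camera it gives the pose at the moment of the call.
- close_job(): hands the job in, once; it reports no verdict.
The state is a dict: "time": time; "joint_positions": joint angles; "qd": joint speeds; "joint_torque": joint torques, N m; "position": TCP position; "tool_rot": TCP orientation; "ft_force": force on the tool from outside, world axes, zero at the start; "torque": the same for the moment, N m; "grip_width": opening from 0.0 (shut) to 1.0 (fully open).
Only numpy, scipy, OpenCV 4.12 (cv2) and the standard library are available. Lean on these libraries where they do the work, as an engineer would, in place of code of your own. Each camera call takes 0.05 s, during which the arm holds its last target. There are 200 camera calls.

TASK

Pack the arm kit away for the next class: push the eject slide on the charging dock all the way so that the battery pack comes out, then lay the battery pack, the servo motor, the long channel link and the round turntable bearing in the kit tote beside the power adapter that is already in it. Set each part down, not dropped, flat on the tote's floor, the same way up as it was, with nothing on top of anything else; the adapter stays lying flat in the tote. Leave the mug, screwdriver, short bracket and printed cubes where they are.

Things in the scene. Friction and masses are not known exactly. Their poses are not given: they have to be found in the camera images.
- tote: The kit tote: grey plastic open box, fixed on the table, outside 200 mm (its x) by 300 mm (its y) by 50 mm high, walls and floor 4 mm thick (inner floor 4 mm above the table, 192 x 292 mm inside); a narrow lip of 8 mm runs round the outside of the rim. Origin: centre of its underside. Its yaw is small.
- dock: Charging dock: grey box fixed to the table, 120 (its x) x 72 (its y) x 42 mm high. Origin: centre of its underside. Its mouth is its own -x end: a bay 43 mm wide, floor 10 and roof underside 36 mm above the table; a tongue 26 wide, 28 long, 10 mm high sticks out before the mouth, level with the bay floor. Stands left or right of the tote, the controller box on the other side.
- eject (a joint): The dock's eject slide, m: 0 at rest, 0.040 fully pushed towards the mouth (the dock's -x). A spring returns it (2 N at rest, 5 N at full travel). Inside the bay it pushes the rear of the battery pack, about 1 mm ahead of it; the pack stays out when the slide springs back. After full travel it sticks out about 38 mm from the mouth.
- eject_tab (a point): Centre of the eject slide's thumb tab on the dock's roof: a grey block 12 mm (dock x) by 28 mm (dock y) by 14 mm high, its top 57 mm and its underside 43 mm above the table; at rest it lies 15 mm behind the dock origin, with 39 mm of free flat roof (42 mm above the table) behind it. It moves with the slide; axes as the dock's.
- battery_center (a point): Centre of the battery pack: grey block 70 (its x) x 40 (its y) x 22 mm high, 140 g. Starts flat on the dock's bay floor (underside 10 mm above the table), x along the dock's x, front end flush with the mouth: it cannot be gripped until ejected. Then draw it out along the dock's -x until its rear has left the roofed bay before lifting.
- servo_center (a point): Centre (half-way up) of the servo motor, standing on its case: dark grey and aluminium, 40 (its x) x 20 (its y) x 38 mm high, with an output disc on top at x = +10 mm (44 mm high in all); ears 27 to 31 mm up make it 54 mm long in x, still 20 mm wide. About 65 g. Grip across the 20 mm.
- link_center (a point): Centre of the long channel link: blue U-shaped metal channel 130 mm long (its x), 28 mm wide (its y), 22 mm high, lying with the open side up, sheet 3 mm; about 70 g. Grip across the 28 mm near the middle.
- turntable_center (a point): Centre (half-way up, 15 mm above its underside) of the round turntable bearing: aluminium flange 68 mm in diameter and 8 mm thick, with a hub 30 mm in diameter above it, 30 mm high in all; about 160 g. Grip the hub.
- adapter: Power adapter already lying in the tote: black block 95 mm (its x) by 45 mm (its y) by 30 mm high, 280 g, loose. Origin: centre of its underside. It may be anywhere along the tote; it must stay lying flat in it.
- controller: Bystander, fixed: servo controller box, grey, 100 mm (its x) by 70 mm (its y) by 32 mm high. Origin: centre of its underside.
- cube_a: Bystander: grey printed cube, 40 mm. Origin: centre of its underside.
- cube_b: Bystander: grey printed cube, 40 mm. Origin: centre of its underside.
- cube_c: Bystander: grey printed cube, 40 mm. Origin: centre of its underside.
- short_bracket: Bystander: short blue U-channel like the link but only 50 mm long (its x), 28 mm wide and 30 mm high. Origin: centre of its underside.
- mug: Bystander: white mug 76 mm in diameter, 85 mm high, handle at its +y side (reaches under 75 mm from the axis). Origin: centre of its underside.
- screwdriver: Bystander: screwdriver lying along its x, about 200 mm long and under 35 mm high. Origin: below its middle.

How it is judged:
On the way:
1. the eject slide is pushed towards the mouth and the battery pack comes out of the dock by at least 25 mm (value of joint eject above 0.025 m and x of battery_center in the frame of dock below -0.049 m), for 0.05 s.
At the end, for the whole second after the job is handed in: Battery pack, servo, link and turntable bearing all rest, released and at rest, on the tote's floor inside its walls, the same way up as at the start (tilt under 0.2 rad, centre at most 6 mm higher than when lying flat); the adapter still lies flat on the tote's floor (x of battery_center in the frame of tote between -0.093 and 0.093 m and y of battery_center in the frame of tote between -0.143 and 0.143 m and z of battery_center in the frame of tote between 0 and 0.021 m and angle between each of battery_center, servo_center, link_center, turntable_center, adapter's own z axis and vertical below 0.2 rad and linear speed of each of battery, servo, link, turntable below 0.02 m/s and contact force between the fingers and battery below 0.05 N and x of servo_center in the frame of tote between -0.093 and 0.093 m and y of servo_center in the frame of tote between -0.143 and 0.143 m and z of servo_center in the frame of tote between 0 and 0.032 m and contact force between the fingers and servo below 0.05 N and x of link_center in the frame of tote between -0.093 and 0.093 m and y of link_center in the frame of tote between -0.143 and 0.143 m and z of link_center in the frame of tote between 0 and 0.021 m and contact force between the fingers and link below 0.05 N and x of turntable_center in the frame of tote between -0.093 and 0.093 m and y of turntable_center in the frame of tote between -0.143 and 0.143 m and z of turntable_center in the frame of tote between 0 and 0.025 m and contact force between the fingers and turntable below 0.05 N and x of adapter in the frame of tote between -0.093 and 0.093 m and y of adapter in the frame of tote between -0.143 and 0.143 m and z of adapter in the frame of tote between -0.005 and 0.01 m); the robot touches nothing.
It fails at once if the mug, screwdriver, short bracket or a printed cube is shifted by more than 30 mm (distance of any of cube_a, cube_b, cube_c, short_bracket, mug, screwdriver from where it was at the start of the episode above 0.03 m).
It fails at once if a kit part is dropped (falls freely, out of the fingers, faster than 0.9 m/s: a drop of about 4 cm) ((linear speed of battery above 0.9 m/s and contact force between the fingers and battery below 0.02 N) or (linear speed of servo above 0.9 m/s and contact force between the fingers and servo below 0.02 N) or (linear speed of link above 0.9 m/s and contact force between the fingers and link below 0.02 N) or (linear speed of turntable above 0.9 m/s and contact force between the fingers and turntable below 0.02 N)).
It also fails if it takes over 72 s, if anything falls off the work surface, if the arm or the gripper's body presses on something with over 40 N, if the wrist force passes 120 N, or if a joint passes its speed limit or range.

## Working session

There is one attempt and no reset: what is moved stays moved. The work goes in short steps, Python scripts to look and compute and a tool call to move; the robot and the scene stay as the last step left them, time stands still between calls to the robot, and variables do not carry over. Pictures are saved under pics/ and viewed, about 8 in all and at most 12, crops included, and the job is handed in when it is done.

Besides the shell and the picture viewer there is one more tool, called after ">>>" by a JSON object that holds its "method" and its "body", one argument or row to a line. servo_tool: Moves the arm, as the interface text tells. Its arguments: {"type":"object","properties":{"commands":{"type":"array"},"newtons":{"type":"number"}},"required":["commands"]}

```bash
mkdir -p pics; cat > h.py <<'E'
import numpy as np, cv2
from bench import ctrl, vision, close_job
from scipy.spatial.transform import Rotation as R
def K(n):
    i=vision.camera_info(n); f=210/np.tan(np.radians(i['fov_y'])/2); return f,i['cx'],i['cy'],np.array(i['pose'])
def px2w(n,u,v,z,k=None):
    f,cx,cy,P=k or K(n); d=P[:3,:3]@np.array([(u-cx)/f,(v-cy)/f,1]); o=P[:3,3]
    return o+d*(z-o[2])/d[2]
def w2px(n,p,k=None):
    f,cx,cy,P=k or K(n); c=P[:3,:3].T@(np.array(p)-P[:3,3]); return c[:2]/c[2]*f+[cx,cy]
def save(n,name,crop=None,s=1):
    im=vision.get_image(n)[:,:,::-1]
    cv2.imwrite('pics/raw_'+name,im)
    if crop: im=im[crop[1]:crop[3],crop[0]:crop[2]]
    cv2.imwrite('pics/'+name,cv2.resize(im,None,fx=s,fy=s,interpolation=cv2.INTER_CUBIC))
def show():
    s=ctrl.get_state(); print(s['time'],np.round(s['position'],4),'\n',np.round(R.from_rotvec(s['tool_rot']).as_matrix(),3),np.round(s['ft_force'],1),s['grip_width'],np.round(s['joint_positions'],2))
E
python3 - <<'E'
from h import *
show()
for n in('top','scene','wrist'): print(n,K(n))
save('top','top.png',None,1.4)
E
```

```text
0.0 [ 0.2243 -0.6095  0.2214] 
 [[-0.001  0.938  0.345]
 [ 0.002  0.345 -0.938]
 [-1.    -0.    -0.002]] [-0.4 -0.5 -0.1] 1.0016667470866303 [ 1.23  0.32 -0.07  1.45  0.02  1.37 -0.06]
top (np.float64(393.8480307004903), 278.6025673764327, 210.03874480127408, array([[ 0.01562496, -0.99891256,  0.04392675,  0.4691314 ],
       [-0.99973844, -0.01487391,  0.01737294, -0.0183996 ],
       [-0.01670068, -0.04418671, -0.99888369,  1.21620876],
       [ 0.        ,  0.        ,  0.        ,  1.        ]]))
scene (np.float64(428.9218318633982), 281.89351484487787, 205.66299337921743, array([[-0.10872815,  0.61075563, -0.78431866,  1.34217231],
       [ 0.99406951,  0.06838787, -0.08455118,  0.0746453 ],
       [ 0.00199777, -0.78886036, -0.61456923,  0.71689367],
       [ 0.        ,  0.        ,  0.        ,  1.        ]]))
wrist (np.float64(373.89664049121717), 275.11659824280633, 207.32830838034448, array([[ 0.34678472, -0.90626665, -0.2417046 ,  0.29071325],
       [-0.93793987, -0.33590228, -0.08624653, -0.58598553],
       [-0.00302677,  0.25661336, -0.9665094 ,  0.38186421],
       [ 0.        ,  0.        ,  0.        ,  1.        ]]))
```

View pics/top.png

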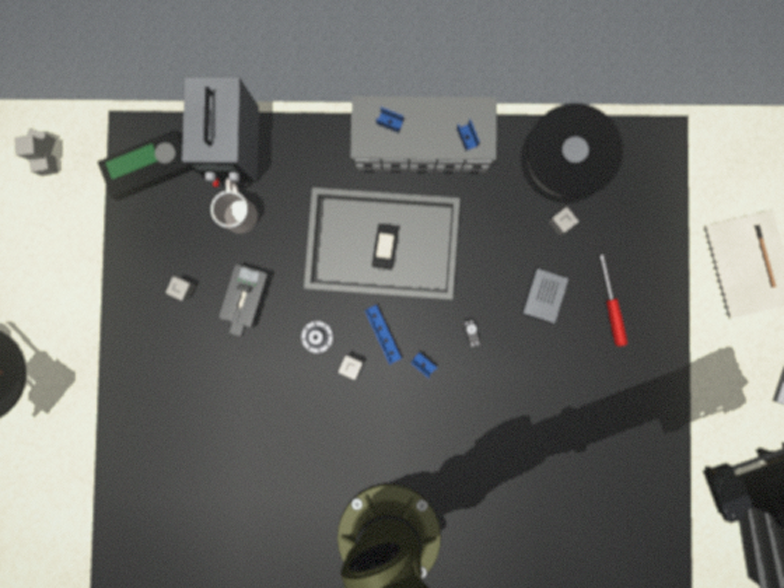

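```bash
python3 - <<'E'
import cv2
im=cv2.imread('pics/raw_top.png')[125:280,145:355]
cv2.imwrite('pics/top_c.png',cv2.resize(im,None,fx=3.8,fy=3.8,interpolation=cv2.INTER_CUBIC))
E
```

```text
(no output)
```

View pics/top_c.png

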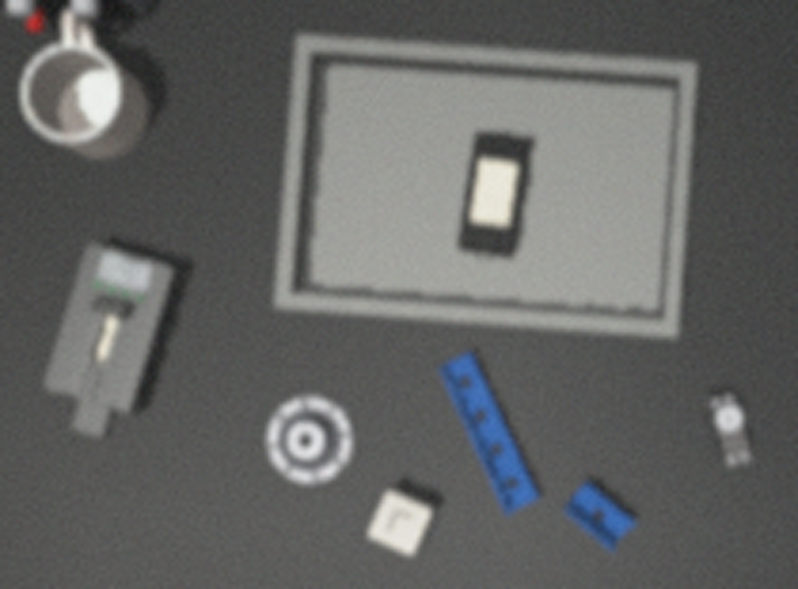

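```bash
cat >> h.py <<'E'
def c2w(X,Y,z): return px2w('top',145+X/3.8-0.4,125+Y/3.8-0.4,z)
E
python3 - <<'E'
from h import *
k=lambda *a: c2w(*a)
def rect(name,pts,z):
    p=np.array([k(x,y,z)[:2] for x,y in pts]); L=np.linalg.norm(np.roll(p,-1,0)-p,axis=1)
    a=(p[1]-p[0]+p[2]-p[3]); print(name,np.round(p.mean(0),4),'L',np.round(L,3),'dir01 deg',round(np.degrees(np.arctan2(a[1],a[0])),1))
rect('dock -> +x',[(45,385),(92,243),(176,266),(130,410)],.042)
rect('tote +x',[(274,307),(297,34),(697,62),(679,338)],.05)
rect('adapter',[(458,250),(474,132),(533,138),(516,256)],.03)
rect('link',[(517,515),(441,367),(470,351),(540,495)],.022)
rect('bracket',[(612,550),(567,512),(592,479),(636,520)],.03)
rect('cube',[(411,557),(367,538),(396,485),(436,503)],.04)
for n,x,y,z in [('tab',113,303,.057),('tongue end',88,434,.010),('turn hub',306,440,.03),('turn flange',309,439,.008),('servo disc',729,418,.044),('ear+',718,397,.031),('ear-',740,465,.031),('mug',72,92,.085)]:
    print(n,np.round(k(x,y,z),4))
E
```

```text
dock -> +x [0.5151 0.3164] L [0.118 0.069 0.119 0.07 ] dir01 deg -16.6
tote +x [0.6299 0.0216] L [0.216 0.316 0.217 0.317] dir01 deg -3.3
adapter [0.6254 0.015 ] L [0.095 0.047 0.095 0.046] dir01 deg -7.0
link [0.436  0.0148] L [0.132 0.026 0.127 0.024] dir01 deg 27.5
bracket [ 0.372  -0.0731] L [0.046 0.033 0.047 0.03 ] dir01 deg 49.4
cube [0.3659 0.0832] L [0.038 0.047 0.034 0.046] dir01 deg 67.4
tab [0.5324 0.3108 0.057 ]
tongue end [0.4287 0.3416 0.01  ]
turn hub [0.4274 0.1619 0.03  ]
turn flange [0.4275 0.1628 0.008 ]
servo disc [ 0.4504 -0.1706  0.044 ]
ear+ [ 0.4666 -0.1635  0.031 ]
ear- [ 0.4134 -0.1813  0.031 ]
mug [0.6922 0.3388 0.085 ]
```

```bash
cat >> h.py <<'E'
def Rt(jaw):
    j=np.radians(jaw); x=np.array([0,0,-1.]); z=np.array([np.cos(j),np.sin(j),0]); return np.stack([x,np.cross(z,x),z],1)
def plan(*wps):
    """wps: (x,y,z,jaw). From the measured pose, chain of deltas in tool axes, each wp one call."""
    s=ctrl.get_state(); p=np.array(s['position']); M=R.from_rotvec(s['tool_rot']).as_matrix()
    for w in wps:
        d=M.T@(np.array(w[:3])-p)*1e3; N=Rt(w[3]); r=np.degrees(R.from_matrix(M.T@N).as_rotvec())
        print('turn',np.round(r,1),'shift',np.round(d),'rows',round(max(np.linalg.norm(d)/62.5,np.linalg.norm(r)/10.7),1)); p=np.array(w[:3]); M=N
E
python3 - <<'E'
from h import *
plan((.34,-.38,.18,-71.5),(.44,-.172,.15,-71.5))
E
```

```text
turn [ 1.7 -0.1  0. ] shift [  42.  188. -175.] rows 4.2
turn [0. 0. 0.] shift [  30.  161. -166.] rows 3.7
```

>>> {"method": "servo_tool", "body": {
  "commands": [
    [[0.4, 0, 0, 8, 38, -35, 60], [0.8, 0, 0, 16, 76, -70, 60], [1.2, 0, 0, 25, 113, -105, 60], [1.6, 0, 0, 33, 150, -140, 60], [1.7, 0, 0, 42, 188, -175, 60]]
  ],
  "newtons": 20
}}

```text
time: 0.68
position: [0.3408, -0.379, 0.1799]
tool_rot: [0.968, 1.345, -0.968]
ft_force: [1.1, 0.4, 0.4]
grip_width: 0.694
```

>>> {"method": "servo_tool", "body": {
  "commands": [
    [[0, 0, 0, 8, 40, -42, 60], [0, 0, 0, 15, 80, -83, 60], [0, 0, 0, 22, 120, -125, 60], [0, 0, 0, 30, 161, -166, 60], [0, 0, 0, 30, 161, -166, 60]]
  ]
}}

```text
time: 1.3
position: [0.4417, -0.167, 0.1498]
tool_rot: [0.962, 1.35, -0.96]
ft_force: [-0.4, 0.0, -0.3]
grip_width: 0.689
```

```bash
python3 - <<'E'
from h import *
show(); k=K('wrist'); np.save('k.npy',np.array([k[0],k[1],k[2],*k[3].ravel()]))
print(w2px('wrist',(.440,-.1724,.031)),w2px('wrist',(.4504,-.1706,.044)))
save('wrist','w1.png',None,1.2)
E
```

```text
1.3 [ 0.4417 -0.167   0.1498] 
 [[-0.001  0.945  0.326]
 [ 0.002  0.326 -0.945]
 [-1.    -0.    -0.002]] [-0.4  0.  -0.3] 0.6893422908654689 [ 0.77  0.01 -0.46  1.96  0.01  1.17 -0.93]
[280.8576214 206.8120483] [283.45051734 197.58444819]
```

View pics/w1.png

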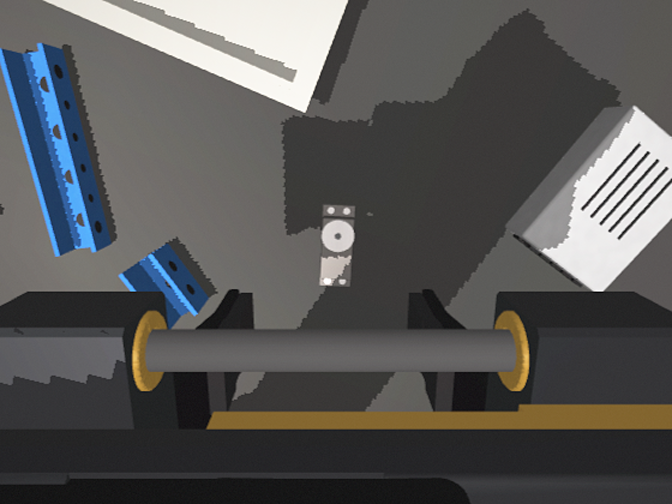

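```bash
python3 - <<'E'
from h import *
show()
plan((.4405,-.172,.007,-71.5))
E
```

```text
1.35 [ 0.4407 -0.1701  0.1499] 
 [[-0.001  0.947  0.322]
 [ 0.     0.322 -0.947]
 [-1.    -0.001 -0.001]] [-0.2 -0.9 -0.1] 0.6878598867686975 [ 0.77  0.01 -0.46  1.96  0.01  1.17 -0.93]
turn [ 0.3 -0.   0.1] shift [143.  -1.   2.] rows 2.3
```

>>> {"method": "servo_tool", "body": {
  "commands": [
    [[0, 0, 0, 40, 0, 0, 60], [0, 0, 0, 85, 0, 0, 60], [0, 0, 0, 125, 0, 0, 60], [0, 0, 0, 143, 0, 0, 60], [0, 0, 0, 143, 0, 0, 60]]
  ]
}}

```text
time: 1.98
position: [0.4383, -0.1731, 0.006]
tool_rot: [0.969, 1.348, -0.971]
ft_force: [0.5, -0.1, 0.3]
grip_width: 0.688
```

>>> {"method": "servo_tool", "body": {
  "commands": [
    [[0, 0, 0, 0, 0, 0, 15], [0, 0, 0, 0, 0, 0, 10], [0, 0, 0, 0, 0, 0, 10], [0, 0, 0, 0, 0, 0, 10], [0, 0, 0, 0, 0, 0, 10]]
  ],
  "newtons": 25
}}

```text
time: 2.6
position: [0.4406, -0.1723, 0.0078]
tool_rot: [0.968, 1.345, -0.968]
ft_force: [-0.1, 0.1, 1.7]
grip_width: 0.228
```

```bash
python3 - <<'E'
from h import *
show()
T=np.array([.6299,.0216]); a=np.radians(-3.3); Rm=np.array([[np.cos(a),-np.sin(a)],[np.sin(a),np.cos(a)]])
for n,t in dict(servo=(.05,-.09),batt=(-.05,-.09),link=(0,.112),turn=(.055,.05)).items(): print(n,T+Rm@t)
x,y=T+Rm@(.05,-.09)
plan((.4405,-.172,.107,-71.5),(x,y,.107,-93.3),(x,y,.012,-93.3))
E
```

```text
2.6 [ 0.4406 -0.1723  0.0078] 
 [[ 0.     0.948  0.318]
 [-0.     0.318 -0.948]
 [-1.     0.     0.   ]] [-0.1  0.1  1.7] 0.22759112816931928 [ 0.74  0.21 -0.45  2.09  0.12  0.87 -1.03]
servo [ 0.67463633 -0.07112896]
batt [ 0.57480215 -0.06537256]
link [0.63634717 0.13341428]
turn [0.687687   0.06835107]
turn [ 0.  0. -0.] shift [-99.   0.  -0.] rows 1.6
turn [21.8  0.   0. ] shift [  0. 254. -21.] rows 4.1
turn [0. 0. 0.] shift [95.  0.  0.] rows 1.5
```

>>> {"method": "servo_tool", "body": {
  "commands": [
    [[0, 0, 0, -15, 0, 0, 10], [0, 0, 0, -40, 0, 0, 10], [0, 0, 0, -70, 0, 0, 10], [0, 0, 0, -90, 0, 0, 10], [0, 0, 0, -100, 0, 0, 10]]
  ]
}}

```text
time: 3.22
position: [0.4413, -0.1725, 0.1095]
tool_rot: [0.968, 1.342, -0.967]
ft_force: [-0.3, 0.7, -0.6]
grip_width: 0.224
```

>>> {"method": "servo_tool", "body": {
  "commands": [
    [[3, 0, 0, 0, 35, -3, 10], [8, 0, 0, 0, 90, -7, 10], [13, 0, 0, 0, 150, -13, 10], [18, 0, 0, 0, 210, -18, 10], [21.8, 0, 0, 0, 254, -21, 10]]
  ]
}}

```text
time: 3.85
position: [0.6763, -0.0699, 0.1069]
tool_rot: [1.253, 1.182, -1.252]
ft_force: [0.5, 0.6, -0.5]
grip_width: 0.23
```

>>> {"method": "servo_tool", "body": {
  "commands": [
    [[0, 0, 0, 0, 0, 0, 10], [0, 0, 0, 15, 0, 0, 10], [0, 0, 0, 40, 0, 0, 10], [0, 0, 0, 60, 0, 0, 10], [0, 0, 0, 70, 0, 0, 10]]
  ]
}}

```text
time: 4.47
position: [0.6728, -0.0728, 0.0356]
tool_rot: [1.25, 1.183, -1.254]
ft_force: [-0.1, -0.4, -0.1]
grip_width: 0.228
```

```bash
python3 - <<'E'
from h import *
show()
plan((.6746,-.0711,.012,-93.3))
E
```

```text
4.475 [ 0.6728 -0.0728  0.0356] 
 [[-0.003  0.998 -0.058]
 [-0.    -0.058 -0.998]
 [-1.    -0.003  0.001]] [-0.1 -0.4 -0.1] 0.22775762846766168 [ 0.41  0.56 -0.46  1.55  0.27  1.09 -1.75]
turn [-0.   0.   0.2] shift [24.  2. -2.] rows 0.4
```

>>> {"method": "servo_tool", "body": {
  "commands": [
    [[0, 0, 0, 8, 0, 0, 10], [0, 0, 0, 16, 0, 0, 10], [0, 0, 0, 22, 0, 0, 10], [0, 0, 0, 25, 0, 0, 10], [0, 0, 0, 25, 0, 0, 10]]
  ]
}}

```text
time: 5.1
position: [0.6747, -0.0717, 0.0124]
tool_rot: [1.251, 1.182, -1.251]
ft_force: [0.3, -0.1, -0.9]
grip_width: 0.23
```

>>> {"method": "servo_tool", "body": {
  "commands": [
    [[0, 0, 0, 0, 0, 0, 10], [0, 0, 0, 0, 0, 0, 40], [0, 0, 0, 0, 0, 0, 40], [0, 0, 0, 0, 0, 0, 40], [0, 0, 0, -15, 0, 0, 40]]
  ]
}}

```text
time: 5.72
position: [0.6734, -0.0717, 0.0267]
tool_rot: [1.25, 1.184, -1.253]
ft_force: [0.9, 0.5, -0.6]
grip_width: 0.456
```

```bash
python3 - <<'E'
from h import *
show()
plan((.6746,-.0711,.14,-93.3),(.436,.0148,.14,-62.5),(.436,.0148,.005,-62.5))
E
```

```text
5.725 [ 0.6734 -0.0717  0.0267] 
 [[-0.003  0.998 -0.057]
 [ 0.    -0.057 -0.998]
 [-1.    -0.003 -0.   ]] [ 0.9  0.5 -0.6] 0.4563044893141169 [ 0.41  0.57 -0.46  1.56  0.28  1.08 -1.75]
turn [ 0.  -0.   0.2] shift [-113.    1.   -1.] rows 1.8
turn [-30.8   0.    0. ] shift [   0. -243.  -72.] rows 4.1
turn [0. 0. 0.] shift [135.   0.   0.] rows 2.2
```

>>> {"method": "servo_tool", "body": {
  "commands": [
    [[0, 0, 0, -50, 0, 0, 55], [0, 0, 0, -90, 0, 0, 55], [0, 0, 0, -112, 0, 0, 55]]
  ]
}}

```text
time: 6.1
position: [0.6762, -0.0715, 0.1439]
tool_rot: [1.253, 1.177, -1.248]
ft_force: [-0.5, -0.0, 0.4]
grip_width: 0.62
```

>>> {"method": "servo_tool", "body": {
  "commands": [
    [[-5, 0, 0, 0, -50, -14, 55], [-12, 0, 0, 0, -105, -30, 55], [-20, 0, 0, 0, -155, -46, 55], [-27, 0, 0, 0, -205, -61, 55], [-30.8, 0, 0, 0, -243, -72, 55]]
  ]
}}

```text
time: 6.72
position: [0.4346, 0.015, 0.1403]
tool_rot: [0.845, 1.398, -0.846]
ft_force: [0.7, -0.6, 0.6]
grip_width: 0.632
```

>>> {"method": "servo_tool", "body": {
  "commands": [
    [[0, 0, 0, 0, 0, 0, 55], [0, 0, 0, 0, 0, 0, 55]]
  ]
}}

```text
time: 6.98
position: [0.4373, 0.0138, 0.1407]
tool_rot: [0.849, 1.396, -0.848]
ft_force: [0.0, -0.8, 0.6]
grip_width: 0.634
```

```bash
python3 - <<'E'
from h import *
show()
d=np.array([np.cos(np.radians(27.5)),np.sin(np.radians(27.5))])
for s in(-1,1):
  for q in (-1,1): print(w2px('wrist',[*(np.array([.436,.0148])+s*.065*d+q*.014*np.array([-d[1],d[0]])),.022])*1.2)
save('wrist','w2.png',None,1.2)
E
```

```text
6.975 [0.4373 0.0138 0.1407] 
 [[ 0.003  0.887  0.462]
 [-0.001  0.462 -0.887]
 [-1.     0.002  0.002]] [ 0.  -0.8  0.6] 0.6338582410941008 [ 0.59 -0.06 -0.65  2.04 -0.04  1.15 -1.14]
[347.47004682 337.47640907]
[306.22270939 337.45393185]
[349.82429456 140.53047558]
[303.55002449 140.47786255]
```

View pics/w2.png

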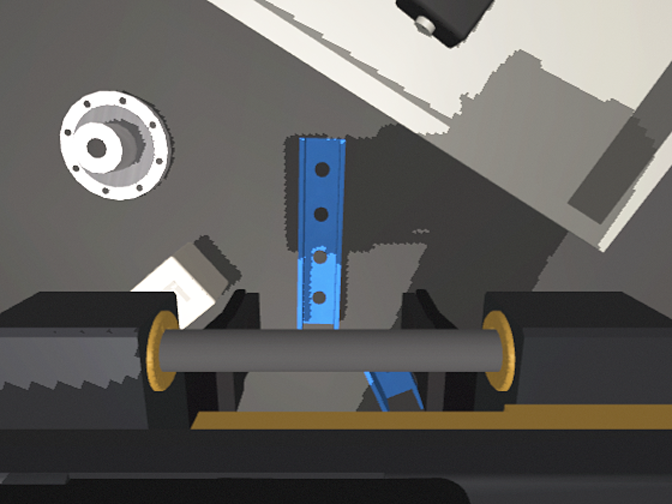

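>>> {"method": "servo_tool", "body": {
  "commands": [
    [[0, 0, 0, 40, 0, -3, 55], [0, 0, 0, 85, 0, -3, 55], [0, 0, 0, 120, 0, -3, 55], [0, 0, 0, 135, 0, -3, 55], [0, 0, 0, 135, 0, -3, 55]]
  ]
}}

```text
time: 7.65
position: [0.4349, 0.017, 0.0041]
tool_rot: [0.849, 1.401, -0.849]
ft_force: [-0.5, 0.1, 0.7]
grip_width: 0.634
```

>>> {"method": "servo_tool", "body": {
  "commands": [
    [[0, 0, 0, 0, 0, 0, 15], [0, 0, 0, 0, 0, 0, 15], [0, 0, 0, 0, 0, 0, 15], [0, 0, 0, 0, 0, 0, 15]]
  ],
  "newtons": 25
}}

```text
time: 8.15
position: [0.4352, 0.0168, 0.0051]
tool_rot: [0.849, 1.398, -0.848]
ft_force: [-2.0, -0.1, 4.3]
grip_width: 0.32
```

```bash
python3 - <<'E'
from h import *
show(); s=ctrl.get_state()['position']
plan((s[0],s[1],.105,-62.5),(.59,.10,.105,-85),(.6363,.1334,.105,-93.3),(.6363,.1334,.034,-93.3))
E
```

```text
8.15 [0.4352 0.0168 0.0051] 
 [[ 0.001  0.887  0.462]
 [-0.     0.462 -0.887]
 [-1.     0.001  0.001]] [-2.  -0.1  4.3] 0.31999569709097914 [ 0.54  0.16 -0.67  2.17  0.13  0.85 -1.3 ]
turn [ 0.  0. -0.] shift [-100.    0.    0.] rows 1.6
turn [22.5  0.   0. ] shift [  0. 176.  -2.] rows 2.8
turn [8.3 0.  0. ] shift [  0.  49. -29.] rows 0.9
turn [0. 0. 0.] shift [71.  0.  0.] rows 1.1
```

>>> {"method": "servo_tool", "body": {
  "commands": [
    [[0, 0, 0, -15, 0, 0, 15], [0, 0, 0, -40, 0, 0, 15], [0, 0, 0, -70, 0, 0, 15], [0, 0, 0, -90, 0, 0, 15], [0, 0, 0, -100, 0, 0, 15]]
  ]
}}

```text
time: 8.78
position: [0.4355, 0.0167, 0.1063]
tool_rot: [0.849, 1.396, -0.848]
ft_force: [0.8, -0.9, -1.0]
grip_width: 0.319
```

>>> {"method": "servo_tool", "body": {
  "commands": [
    [[3, 0, 0, 0, 25, 0, 15], [8, 0, 0, 0, 65, 0, 15], [13, 0, 0, 0, 105, -1, 15], [18, 0, 0, 0, 145, -1, 15], [22.5, 0, 0, 0, 176, -2, 15]]
  ]
}}

```text
time: 9.4
position: [0.5909, 0.1004, 0.1039]
tool_rot: [1.146, 1.249, -1.147]
ft_force: [-0.3, 0.2, -1.2]
grip_width: 0.321
```

>>> {"method": "servo_tool", "body": {
  "commands": [
    [[3, 0, 0, 0, 20, -9, 15], [6, 0, 0, 0, 38, -17, 15], [8.3, 0, 0, 0, 49, -23, 15], [8.3, 0, 0, 0, 49, -23, 15], [8.3, 0, 0, 0, 49, -23, 15]]
  ]
}}

```text
time: 10.02
position: [0.6361, 0.1266, 0.1041]
tool_rot: [1.25, 1.182, -1.252]
ft_force: [-0.6, -0.4, -1.0]
grip_width: 0.32
```

>>> {"method": "servo_tool", "body": {
  "commands": [
    [[0, 0, 0, 15, 0, 0, 15], [0, 0, 0, 35, 0, 0, 15], [0, 0, 0, 50, 0, 0, 15], [0, 0, 0, 55, 0, 0, 15], [0, 0, 0, 55, 0, 0, 15]]
  ]
}}

```text
time: 10.65
position: [0.6365, 0.1271, 0.049]
tool_rot: [1.251, 1.182, -1.252]
ft_force: [0.4, 0.3, -0.8]
grip_width: 0.319
```

```bash
python3 - <<'E'
from h import *
show()
T=np.array([.6299,.0216]); a=np.radians(-3.3)
d=np.array([np.cos(a),np.sin(a)]);e=np.array([-d[1],d[0]])
for s in(-1,1):
  for q in (-1,1): print(w2px('wrist',[*(T+s*.096*d+q*.146*e),.05])*1.2)
save('wrist','w3.png',None,1.2)
plan((.636,.1274,.010,-93.3))
E
```

```text
10.65 [0.6365 0.1271 0.049 ] 
 [[-0.001  0.998 -0.057]
 [ 0.    -0.057 -0.998]
 [-1.    -0.001  0.   ]] [ 0.4  0.3 -0.8] 0.31940297724188127 [ 0.23  0.53 -0.62  1.62  0.33  1.1  -2.1 ]
[902.56392314 524.49513906]
[237.25954011 523.0518325 ]
[1095.78019699   52.41653051]
[207.09865983  50.91152646]
turn [ 0. -0. -0.] shift [40. -1. -0.] rows 0.6
```

View pics/w3.png

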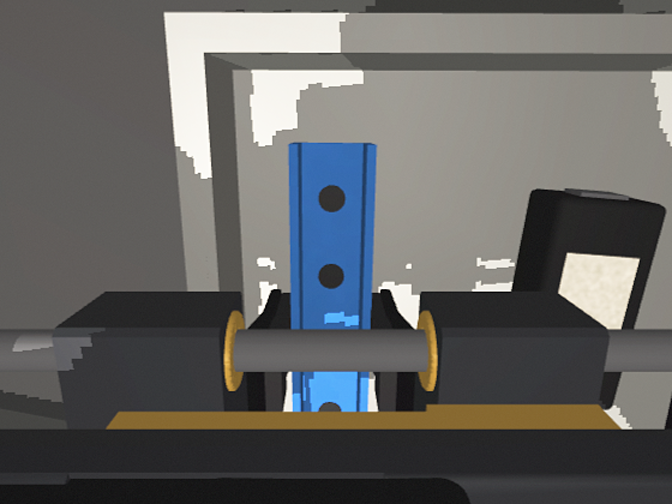

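>>> {"method": "servo_tool", "body": {
  "commands": [
    [[0, 0, 0, 12, 0, 0, 15], [0, 0, 0, 24, 0, 0, 15], [0, 0, 0, 34, 0, 0, 15], [0, 0, 0, 39, 0, 0, 15], [0, 0, 0, 39, 0, 0, 15]]
  ]
}}

```text
time: 11.32
position: [0.6367, 0.1271, 0.0102]
tool_rot: [1.251, 1.182, -1.252]
ft_force: [-0.2, 0.2, -0.7]
grip_width: 0.316
```

>>> {"method": "servo_tool", "body": {
  "commands": [
    [[0, 0, 0, 0, 0, 0, 15], [0, 0, 0, 0, 0, 0, 37], [0, 0, 0, 0, 0, 0, 37], [0, 0, 0, 0, 0, 0, 37], [0, 0, 0, -15, 0, 0, 37]]
  ]
}}

```text
time: 11.95
position: [0.6357, 0.1267, 0.0249]
tool_rot: [1.249, 1.183, -1.253]
ft_force: [0.4, 0.3, -0.1]
grip_width: 0.424
```

```bash
python3 - <<'E'
from h import *
show()
plan((.636,.1274,.12,-93.3),(.4274,.1619,.12,-50),(.4274,.1619,.012,-50))
E
```

```text
11.95 [0.6357 0.1267 0.0249] 
 [[-0.003  0.998 -0.057]
 [-0.001 -0.057 -0.998]
 [-1.    -0.003  0.001]] [ 0.4  0.3 -0.1] 0.4243018686037913 [ 0.23  0.55 -0.6   1.64  0.35  1.06 -2.11]
turn [0.  0.  0.2] shift [-95.   0.  -1.] rows 1.5
turn [-43.3   0.    0. ] shift [   0. -210.  -22.] rows 4.0
turn [0. 0. 0.] shift [108.   0.   0.] rows 1.7
```

>>> {"method": "servo_tool", "body": {
  "commands": [
    [[0, 0, 0, -50, 0, 0, 55], [0, 0, 0, -85, 0, 0, 55], [0, 0, 0, -95, 0, 0, 55]]
  ]
}}

```text
time: 12.32
position: [0.6386, 0.1278, 0.1245]
tool_rot: [1.255, 1.178, -1.246]
ft_force: [0.1, -0.7, -1.3]
grip_width: 0.614
```

>>> {"method": "servo_tool", "body": {
  "commands": [
    [[-8, 0, 0, 0, -40, -4, 55], [-17, 0, 0, 0, -85, -9, 55], [-26, 0, 0, 0, -130, -14, 55], [-35, 0, 0, 0, -175, -18, 55], [-43.3, 0, 0, 0, -210, -22, 55]]
  ]
}}

```text
time: 12.95
position: [0.426, 0.161, 0.1197]
tool_rot: [0.676, 1.464, -0.679]
ft_force: [-0.5, 0.6, 0.0]
grip_width: 0.637
```

>>> {"method": "servo_tool", "body": {
  "commands": [
    [[0, 0, 0, 0, 0, 0, 55], [0, 0, 0, 0, 0, 0, 55]]
  ]
}}

```text
time: 13.2
position: [0.4289, 0.1606, 0.1206]
tool_rot: [0.682, 1.46, -0.682]
ft_force: [0.2, -1.2, -0.2]
grip_width: 0.634
```

```bash
python3 - <<'E'
from h import *
show(); k=K('wrist')
print(w2px('wrist',(.4274,.1619,.03)))
im=vision.get_image('wrist'); g=cv2.cvtColor(im,cv2.COLOR_RGB2GRAY)
cv2.imwrite('pics/raw_w4.png',im[:,:,::-1])
c=cv2.HoughCircles(cv2.medianBlur(g,3),cv2.HOUGH_GRADIENT,1,20,param1=120,param2=18,minRadius=10,maxRadius=80)
for x in (c[0][:6] if c is not None else []): print(np.round(x,1),px2w('wrist',x[0],x[1],.03,k),px2w('wrist',x[0],x[1],.008,k))
cv2.imwrite('pics/w4.png',im[60:320,120:480,::-1].repeat(2,0).repeat(2,1))
E
```

```text
13.2 [0.4289 0.1606 0.1206] 
 [[ 0.001  0.767  0.642]
 [-0.     0.642 -0.767]
 [-1.     0.     0.001]] [ 0.2 -1.2 -0.2] 0.6339441670304983 [ 0.47  0.03 -0.88  2.01  0.03  1.11 -1.3 ]
[271.35854667 212.85916018]
[268.5 200.5  44.6] [0.43293994 0.16909841 0.03      ] [0.42854722 0.16594157 0.008     ]
[368.5 296.5  61.1] [0.42426359 0.06548344 0.03      ] [0.41911049 0.05324601 0.008     ]
[435.5  77.5  51.6] [0.56314385 0.13922889 0.03      ] [0.57016191 0.13345435 0.008     ]
[488.5 108.5  71.7] [0.57199682 0.09902603 0.03      ] [0.57979074 0.0897282  0.008     ]
[186.5 297.5  60.2] [0.33686632 0.16833264 0.03      ] [0.32405391 0.16510869 0.008     ]
[450.5  46.5  41.1] [0.58188955 0.14537491 0.03      ] [0.59055045 0.140139   0.008     ]
```

View pics/w4.png

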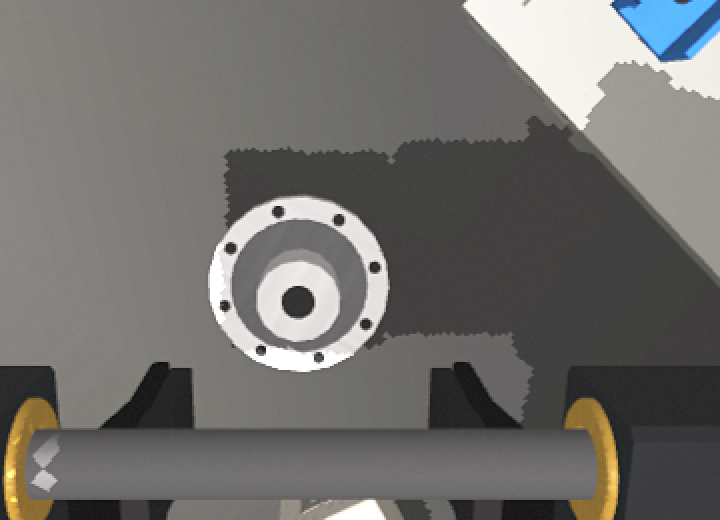

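>>> {"method": "servo_tool", "body": {
  "commands": [
    [[0, 0, 0, 35, 2, -2, 55], [0, 0, 0, 70, 2, -2, 55], [0, 0, 0, 95, 2, -2, 55], [0, 0, 0, 107, 2, -2, 55], [0, 0, 0, 107, 2, -2, 55]]
  ]
}}

```text
time: 13.88
position: [0.4285, 0.164, 0.013]
tool_rot: [0.682, 1.463, -0.682]
ft_force: [-0.0, 1.2, 1.0]
grip_width: 0.63
```

>>> {"method": "servo_tool", "body": {
  "commands": [
    [[0, 0, 0, 0, 0, 0, 15], [0, 0, 0, 0, 0, 0, 15], [0, 0, 0, 0, 0, 0, 15], [0, 0, 0, 0, 0, 0, 15]]
  ],
  "newtons": 35
}}

```text
time: 14.38
position: [0.4289, 0.1641, 0.0141]
tool_rot: [0.682, 1.461, -0.681]
ft_force: [-0.5, 0.5, 4.0]
grip_width: 0.332
```

```bash
python3 - <<'E'
from h import *
show(); s=ctrl.get_state()['position']
T=np.array([.6299,.0216]); a=np.radians(-3.3); Rm=np.array([[np.cos(a),-np.sin(a)],[np.sin(a),np.cos(a)]])
x,y=T+Rm@(.056,.048); print(x,y)
plan((s[0],s[1],.10,-50),(x,y,.10,-15),(x,y,.04,-15))
E
```

```text
14.375 [0.4289 0.1641 0.0141] 
 [[ 0.001  0.766  0.643]
 [ 0.     0.643 -0.766]
 [-1.     0.001  0.   ]] [-0.5  0.5  4. ] 0.33168577717871306 [ 0.39  0.23 -0.86  2.1   0.23  0.9  -1.48]
0.6885702150244448 0.0662968216877376
turn [ 0.  0. -0.] shift [-86.   0.   0.] rows 1.4
turn [-35.   0.   0.] shift [  0. 136. 242.] rows 4.4
turn [0. 0. 0.] shift [60.  0.  0.] rows 1.0
```

>>> {"method": "servo_tool", "body": {
  "commands": [
    [[0, 0, 0, -12, 0, 0, 15], [0, 0, 0, -35, 0, 0, 15], [0, 0, 0, -60, 0, 0, 15], [0, 0, 0, -80, 0, 0, 15], [0, 0, 0, -86, 0, 0, 15]]
  ]
}}

```text
time: 15.0
position: [0.4294, 0.1639, 0.1009]
tool_rot: [0.682, 1.459, -0.68]
ft_force: [0.0, 0.2, -2.0]
grip_width: 0.331
```

>>> {"method": "servo_tool", "body": {
  "commands": [
    [[-4, 0, 0, 0, 16, 29, 15], [-10, 0, 0, 0, 40, 71, 15], [-17, 0, 0, 0, 66, 117, 15], [-24, 0, 0, 0, 94, 167, 15], [-30, 0, 0, 0, 120, 214, 15]]
  ]
}}

```text
time: 15.62
position: [0.6594, 0.0757, 0.0983]
tool_rot: [0.271, 1.555, -0.272]
ft_force: [0.5, 0.9, -1.0]
grip_width: 0.332
```

```bash
python3 - <<'E'
from h import *
show()
plan((.6886,.0663,.10,-15),(.6886,.0663,.04,-15),(.6886,.0663,.018,-15))
E
```

```text
15.625 [0.6594 0.0757 0.0983] 
 [[-0.002  0.339  0.941]
 [-0.     0.941 -0.339]
 [-1.    -0.001 -0.001]] [ 0.5  0.9 -1. ] 0.3317487694919465 [ 0.44  0.57 -0.81  1.53  0.42  1.23 -0.79]
turn [-4.8 -0.1  0. ] shift [-2.  1. 31.] rows 0.5
turn [0. 0. 0.] shift [60.  0.  0.] rows 1.0
turn [0. 0. 0.] shift [22.  0.  0.] rows 0.4
```

>>> {"method": "servo_tool", "body": {
  "commands": [
    [[-2, 0, 0, 0, 0, 14, 15], [-4, 0, 0, 0, 1, 26, 15], [-5, 0, 0, 0, 1, 30, 15], [-5, 0, 0, 0, 1, 30, 15], [-5, 0, 0, 15, 1, 30, 15]]
  ]
}}

```text
time: 16.25
position: [0.6871, 0.0684, 0.0853]
tool_rot: [0.205, 1.559, -0.205]
ft_force: [0.1, 1.2, -2.0]
grip_width: 0.34
```

>>> {"method": "servo_tool", "body": {
  "commands": [
    [[0, 0, 0, 20, 0, 0, 15], [0, 0, 0, 40, 0, 0, 15], [0, 0, 0, 50, 0, 0, 15], [0, 0, 0, 53, 0, 0, 15], [0, 0, 0, 53, 0, 0, 15]]
  ]
}}

```text
time: 16.88
position: [0.6868, 0.0677, 0.0316]
tool_rot: [0.205, 1.561, -0.205]
ft_force: [-0.1, -0.1, -2.2]
grip_width: 0.335
```

```bash
python3 - <<'E'
from h import *
show()
plan((.6886,.0663,.018,-15))
E
```

```text
16.875 [0.6868 0.0677 0.0316] 
 [[ 0.     0.259  0.966]
 [-0.     0.966 -0.259]
 [-1.    -0.     0.   ]] [-0.1 -0.1 -2.2] 0.33496712480765595 [ 0.41  0.68 -0.77  1.51  0.5   1.15 -0.72]
turn [0. 0. 0.] shift [14. -1.  2.] rows 0.2
```

>>> {"method": "servo_tool", "body": {
  "commands": [
    [[0, 0, 0, 5, -1, 2, 15], [0, 0, 0, 9, -1, 2, 15], [0, 0, 0, 12, -1, 2, 15], [0, 0, 0, 13, -1, 2, 15], [0, 0, 0, 14, -1, 2, 15]]
  ]
}}

```text
time: 17.5
position: [0.6883, 0.0666, 0.0182]
tool_rot: [0.205, 1.561, -0.205]
ft_force: [-2.7, -0.7, 5.5]
grip_width: 0.333
```

>>> {"method": "servo_tool", "body": {
  "commands": [
    [[0, 0, 0, 0, 0, 0, 15], [0, 0, 0, 0, 0, 0, 45], [0, 0, 0, 0, 0, 0, 45], [0, 0, 0, 0, 0, 0, 45], [0, 0, 0, -15, 0, 0, 45]]
  ]
}}

```text
time: 18.12
position: [0.6873, 0.0658, 0.0316]
tool_rot: [0.205, 1.564, -0.206]
ft_force: [-0.3, -0.0, 0.2]
grip_width: 0.513
```

```bash
python3 - <<'E'
from h import *
show()
# dock: centre (.5151,.3164), x dir -16.6
o=np.array([.5151,.3164]); d=np.array([np.cos(np.radians(-16.6)),np.sin(np.radians(-16.6))])
for n,x in (('hover',.042),('end',-.009)): print(n,o+x*d)
x,y=o+.042*d
plan((.688,.067,.16,-15),(.62,.18,.16,25),(x,y,.14,73.4),(x,y,.06,73.4))
E
```

```text
18.125 [0.6873 0.0658 0.0316] 
 [[-0.003  0.259  0.966]
 [-0.     0.966 -0.259]
 [-1.    -0.001 -0.003]] [-0.3 -0.   0.2] 0.5131807044931331 [ 0.41  0.68 -0.77  1.51  0.5   1.16 -0.72]
hover [0.55534955 0.30440109]
end [0.5064751 0.3189712]
turn [ 0.  -0.1  0.1] shift [-128.    1.    0.] rows 2.1
turn [-40.   0.   0.] shift [  0.  92. -95.] rows 3.7
turn [-48.4   0.    0. ] shift [ 20. 140.  -6.] rows 4.5
turn [0. 0. 0.] shift [80.  0.  0.] rows 1.3
```

>>> {"method": "servo_tool", "body": {
  "commands": [
    [[0, 0, 0, -50, 0, 0, 45], [0, 0, 0, -100, 0, 0, 45], [0, 0, 0, -128, 0, 0, 45]]
  ]
}}

```text
time: 18.5
position: [0.6896, 0.0671, 0.1652]
tool_rot: [0.206, 1.556, -0.204]
ft_force: [0.1, -0.4, 0.3]
grip_width: 0.518
```

>>> {"method": "servo_tool", "body": {
  "commands": [
    [[-8, 0, 0, 0, 18, -19, 0], [-17, 0, 0, 0, 38, -40, 0], [-26, 0, 0, 0, 60, -62, 0], [-34, 0, 0, 0, 78, -80, 0], [-40, 0, 0, 0, 92, -95, 0]]
  ]
}}

```text
time: 19.12
position: [0.6199, 0.1812, 0.1618]
tool_rot: [-0.346, 1.542, 0.346]
ft_force: [-0.1, -0.1, 0.2]
grip_width: 0.048
```

>>> {"method": "servo_tool", "body": {
  "commands": [
    [[-10, 0, 0, 4, 28, -1, 0], [-20, 0, 0, 8, 58, -2, 0], [-30, 0, 0, 12, 88, -4, 0], [-40, 0, 0, 16, 118, -5, 0], [-48.4, 0, 0, 20, 140, -6, 0]]
  ]
}}

```text
time: 19.75
position: [0.5551, 0.3056, 0.1417]
tool_rot: [-0.998, 1.329, 0.998]
ft_force: [1.3, 0.7, -0.0]
grip_width: 0.006
```

>>> {"method": "servo_tool", "body": {
  "commands": [
    [[0, 0, 0, 0, 0, 0, 0], [0, 0, 0, 0, 0, 0, 0]]
  ]
}}

```text
time: 20.0
position: [0.5568, 0.303, 0.1411]
tool_rot: [-0.992, 1.333, 0.989]
ft_force: [-0.6, -0.5, 0.7]
grip_width: 0.008
```

```bash
python3 - <<'E'
from h import *
show(); k=K('wrist'); print(k[3][:3,3])
o=np.array([.5151,.3164]); d=np.array([np.cos(np.radians(-16.6)),np.sin(np.radians(-16.6))]);e=np.array([-d[1],d[0]])
for s in(-1,1):
  for q in (-1,1): print('roof',w2px('wrist',[*(o+s*.06*d+q*.036*e),.042])*1.2,'tab',w2px('wrist',[*(o+(.015+s*.006)*d+q*.014*e),.057])*1.2)
save('wrist','w5.png',None,1.2)
E
```

```text
20.0 [0.5568 0.303  0.1411] 
 [[ 0.001 -0.957  0.289]
 [-0.001  0.289  0.957]
 [-1.    -0.001 -0.   ]] [-0.6 -0.5  0.7] 0.008006280739137542 [ 0.3   0.63 -1.18  1.57  0.59  1.35  0.33]
[0.49035234 0.32292345 0.30136722]
roof [264.53666142  63.52833571] tab [305.96790552 195.03676793]
roof [398.1331258   63.22561485] tab [357.23552827 194.92330418]
roof [272.38492773 275.31995574] tab [306.31531823 216.6745212 ]
roof [390.86889246 275.06154174] tab [356.94568999 216.56290708]
```

View pics/w5.png

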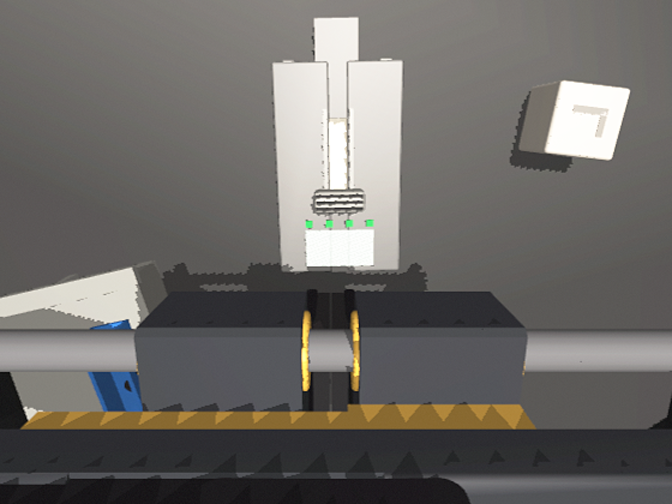

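>>> {"method": "servo_tool", "body": {
  "commands": [
    [[0, 0, 0, 30, 0, 4, 0], [0, 0, 0, 60, 0, 4, 0], [0, 0, 0, 85, 0, 4, 0], [0, 0, 0, 93, 0, 4, 0], [0, 0, 0, 93, 0, 4, 0]]
  ]
}}

```text
time: 20.68
position: [0.5571, 0.3077, 0.0475]
tool_rot: [-0.993, 1.333, 0.993]
ft_force: [0.3, 0.5, 0.7]
grip_width: 0.008
```

>>> {"method": "servo_tool", "body": {
  "commands": [
    [[0, 0, 0, 0, 10, 0, 0], [0, 0, 0, 0, 18, 0, 0], [0, 0, 0, 0, 26, 0, 0], [0, 0, 0, 0, 34, 0, 0], [0, 0, 0, 0, 40, 0, 0]]
  ]
}}

```text
time: 21.3
position: [0.5195, 0.3194, 0.0485]
tool_rot: [-0.994, 1.33, 0.991]
ft_force: [5.6, -1.6, 4.7]
grip_width: 0.005
```

>>> {"method": "servo_tool", "body": {
  "commands": [
    [[0, 0, 0, 0, 4, 0, 0], [0, 0, 0, 0, 8, 0, 0], [0, 0, 0, 0, 11, 0, 0], [0, 0, 0, 0, 13, 0, 0], [0, 0, 0, 0, 13, 0, 0]]
  ]
}}

```text
time: 21.92
position: [0.5073, 0.3228, 0.0484]
tool_rot: [-0.994, 1.331, 0.991]
ft_force: [5.4, -2.0, 4.6]
grip_width: 0.004
```

>>> {"method": "servo_tool", "body": {
  "commands": [
    [[0, 0, 0, 0, 2, 0, 0], [0, 0, 0, 0, 3, 0, 0], [0, 0, 0, 0, 4, 0, 0], [0, 0, 0, 0, 4, 0, 0]]
  ]
}}

```text
time: 22.42
position: [0.5058, 0.3232, 0.0485]
tool_rot: [-0.994, 1.328, 0.988]
ft_force: [9.8, -1.3, 2.2]
grip_width: 0.006
```

>>> {"method": "servo_tool", "body": {
  "commands": [
    [[0, 0, 0, 0, 1, 0, 0], [0, 0, 0, 0, 2, 0, 0], [0, 0, 0, 0, 3, 0, 0], [0, 0, 0, 0, 3, 0, 0]]
  ]
}}

```text
time: 22.92
position: [0.5055, 0.3232, 0.0487]
tool_rot: [-0.995, 1.326, 0.984]
ft_force: [14.1, -3.2, 0.9]
grip_width: 0.01
```

>>> {"method": "servo_tool", "body": {
  "commands": [
    [[0, 0, 0, 0, -8, 0, 0], [0, 0, 0, 0, -15, 0, 0], [0, 0, 0, -40, -15, 0, 60], [0, 0, 0, -70, -15, 0, 60], [0, 0, 0, -70, -15, 0, 60]]
  ]
}}

```text
time: 23.55
position: [0.5124, 0.3225, 0.1189]
tool_rot: [-0.993, 1.331, 0.996]
ft_force: [0.2, 0.1, -0.4]
grip_width: 0.257
```

```bash
python3 - <<'E'
from h import *
show()
plan((.4338,.3448,.13,73.4))
E
```

```text
23.55 [0.5124 0.3225 0.1189] 
 [[-0.    -0.959  0.284]
 [ 0.002  0.284  0.959]
 [-1.     0.001  0.002]] [ 0.2  0.1 -0.4] 0.2574657577971382 [ 0.3   0.6  -1.21  1.66  0.58  1.29  0.26]
turn [ 0.1  0.1 -0.1] shift [-11.  82.  -1.] rows 1.3
```

>>> {"method": "servo_tool", "body": {
  "commands": [
    [[0, 0, 0, -4, 25, 0, 60], [0, 0, 0, -8, 50, 0, 60], [0, 0, 0, -11, 75, 0, 60], [0, 0, 0, -11, 82, 0, 60], [0, 0, 0, -11, 82, 0, 60]]
  ]
}}

```text
time: 24.18
position: [0.4349, 0.3441, 0.1285]
tool_rot: [-0.995, 1.332, 0.993]
ft_force: [1.1, -0.4, -0.1]
grip_width: 0.684
```

```bash
python3 - <<'E'
from h import *
show()
o=np.array([.5143,.3208]); d=np.array([np.cos(np.radians(-16.6)),np.sin(np.radians(-16.6))]);e=np.array([-d[1],d[0]])
for s in(-1,1):
  for q in (-1,1): print(w2px('wrist',[*(o+(-.063+s*.035)*d+q*.020*e),.032])*1.2)
save('wrist','w6.png',None,1.2)
plan((.4338,.3448,.13,73.4))
E
```

```text
24.175 [0.4349 0.3441 0.1285] 
 [[ 0.001 -0.959  0.285]
 [-0.001  0.285  0.959]
 [-1.    -0.001 -0.001]] [ 1.1 -0.4 -0.1] 0.683600470076337 [ 0.32  0.49 -1.29  1.78  0.5   1.26  0.18]
[296.50193165 225.28436211]
[364.96354952 225.43706218]
[298.39942647 335.15584889]
[362.46662911 335.28511113]
turn [-0.  -0.   0.1] shift [-2.  2.  0.] rows 0.0
```

View pics/w6.png

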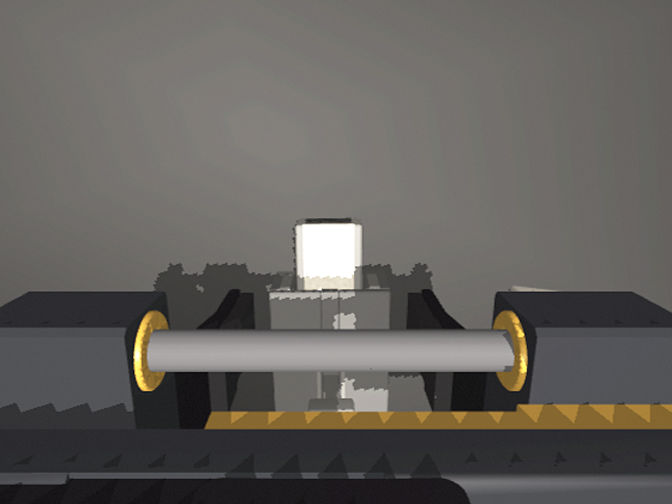

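>>> {"method": "servo_tool", "body": {
  "commands": [
    [[0, 0, 0, 35, 0, 0, 60], [0, 0, 0, 70, 0, 0, 60], [0, 0, 0, 100, 0, 0, 60], [0, 0, 0, 118, 0, 0, 60], [0, 0, 0, 122, 0, 0, 60]]
  ]
}}

```text
time: 24.85
position: [0.4352, 0.3436, 0.0055]
tool_rot: [-0.993, 1.334, 0.993]
ft_force: [0.7, -0.3, -0.4]
grip_width: 0.689
```

>>> {"method": "servo_tool", "body": {
  "commands": [
    [[0, 0, 0, 0, 0, 0, 30], [0, 0, 0, 0, 0, 0, 30], [0, 0, 0, 0, 0, 0, 30], [0, 0, 0, 0, 0, 0, 30]]
  ],
  "newtons": 45
}}

```text
time: 25.35
position: [0.4356, 0.3443, 0.0073]
tool_rot: [-0.994, 1.332, 0.993]
ft_force: [-0.5, -1.9, 5.3]
grip_width: 0.456
```

```bash
python3 - <<'E'
from h import *
show()
E
```

```text
25.35 [0.4356 0.3443 0.0073] 
 [[ 0.001 -0.958  0.286]
 [-0.     0.286  0.958]
 [-1.    -0.001  0.   ]] [-0.5 -1.9  5.3] 0.45606940080702946 [ 0.2   0.63 -1.13  1.88  0.65  1.07  0.08]
```

>>> {"method": "servo_tool", "body": {
  "commands": [
    [[0, 0, 0, 0, 8, 0, 30], [0, 0, 0, 0, 18, 0, 30], [0, 0, 0, 0, 28, 0, 30], [0, 0, 0, 0, 38, 0, 30], [0, 0, 0, 0, 43, 0, 30]]
  ]
}}

```text
time: 25.98
position: [0.3939, 0.3569, 0.007]
tool_rot: [-0.995, 1.33, 0.993]
ft_force: [4.3, -0.9, 4.9]
grip_width: 0.456
```

>>> {"method": "servo_tool", "body": {
  "commands": [
    [[0, 0, 0, 0, 3, 0, 30], [0, 0, 0, -10, 3, 0, 30], [0, 0, 0, -20, 3, 0, 30], [0, 0, 0, -30, 3, 0, 30], [0, 0, 0, -30, 3, 0, 30]]
  ]
}}

```text
time: 26.6
position: [0.3913, 0.3577, 0.0373]
tool_rot: [-0.993, 1.331, 0.993]
ft_force: [1.1, -0.1, -0.9]
grip_width: 0.456
```

```bash
python3 - <<'E'
from h import *
show()
T=np.array([.6299,.0216]); a=np.radians(-3.3); Rm=np.array([[np.cos(a),-np.sin(a)],[np.sin(a),np.cos(a)]])
# grip is at battery front side: grip offset in battery's -x by ~20 mm; jaw = battery x dir + 90
g=T+Rm@(-.05-.020,-.09); print(g)
s=ctrl.get_state()['position']
plan((s[0],s[1],.12,73.4),(.46,.20,.12,80),(.49,.06,.12,86.7),(g[0],g[1],.11,86.7),(g[0],g[1],.03,86.7))
E
```

```text
26.6 [0.3913 0.3577 0.0373] 
 [[ 0.001 -0.958  0.286]
 [ 0.001  0.286  0.958]
 [-1.    -0.001  0.001]] [ 1.1 -0.1 -0.9] 0.4561931643722432 [ 0.21  0.55 -1.21  1.92  0.58  1.09  0.04]
[ 0.55483531 -0.06422128]
turn [-0.   0.1  0. ] shift [-83.  -0.   0.] rows 1.3
turn [-6.6  0.   0. ] shift [   0. -111. -132.] rows 2.8
turn [-6.7  0.   0. ] shift [   0.  -54. -133.] rows 2.3
turn [0. 0. 0.] shift [  10.  -72. -120.] rows 2.2
turn [0. 0. 0.] shift [80.  0.  0.] rows 1.3
```

>>> {"method": "servo_tool", "body": {
  "commands": [
    [[0, 0, 0, -15, 0, 0, 30], [0, 0, 0, -40, 0, 0, 30], [0, 0, 0, -65, 0, 0, 30], [0, 0, 0, -83, 0, 0, 30], [0, 0, 0, -83, 0, 0, 30]]
  ]
}}

```text
time: 27.22
position: [0.3918, 0.3579, 0.1209]
tool_rot: [-0.993, 1.33, 0.992]
ft_force: [0.5, 0.4, -1.7]
grip_width: 0.45
```

>>> {"method": "servo_tool", "body": {
  "commands": [
    [[-1, 0, 0, 0, -15, -18, 30], [-2, 0, 0, 0, -40, -48, 30], [-4, 0, 0, 0, -68, -80, 30], [-6, 0, 0, 0, -94, -112, 30], [-6.6, 0, 0, 0, -111, -132, 30]]
  ]
}}

```text
time: 27.85
position: [0.46, 0.1962, 0.1184]
tool_rot: [-1.079, 1.29, 1.078]
ft_force: [0.9, 0.1, -1.6]
grip_width: 0.451
```

>>> {"method": "servo_tool", "body": {
  "commands": [
    [[-1, 0, 0, 0, -10, -24, 30], [-3, 0, 0, 0, -22, -54, 30], [-5, 0, 0, 0, -34, -84, 30], [-6, 0, 0, 0, -46, -114, 30], [-6.7, 0, 0, 0, -54, -133, 30]]
  ]
}}

```text
time: 28.48
position: [0.4894, 0.0565, 0.1185]
tool_rot: [-1.165, 1.238, 1.166]
ft_force: [0.3, 0.4, -1.8]
grip_width: 0.456
```

>>> {"method": "servo_tool", "body": {
  "commands": [
    [[0, 0, 0, 0, -18, -28, 30], [0, 0, 0, 2, -36, -58, 30], [0, 0, 0, 5, -56, -88, 30], [0, 0, 0, 8, -70, -108, 30], [0, 0, 0, 10, -77, -120, 30]]
  ]
}}

```text
time: 29.1
position: [0.5604, -0.0666, 0.1087]
tool_rot: [-1.165, 1.236, 1.167]
ft_force: [-0.7, 0.1, -1.4]
grip_width: 0.455
```

>>> {"method": "servo_tool", "body": {
  "commands": [
    [[0, 0, 0, 0, 0, 0, 30], [0, 0, 0, 15, 0, 0, 30], [0, 0, 0, 35, 0, 0, 30], [0, 0, 0, 45, 0, 0, 30], [0, 0, 0, 45, 0, 0, 30]]
  ]
}}

```text
time: 29.72
position: [0.5589, -0.0651, 0.0633]
tool_rot: [-1.166, 1.237, 1.169]
ft_force: [-0.4, -0.5, -1.7]
grip_width: 0.456
```

```bash
python3 - <<'E'
from h import *
show()
save('wrist','w7.png',None,1.2)
plan((.5598,-.0645,.006,86.7))
E
```

```text
29.725 [ 0.5589 -0.0651  0.0633] 
 [[-0.002 -0.998  0.057]
 [ 0.     0.057  0.998]
 [-1.     0.002  0.   ]] [-0.4 -0.5 -1.7] 0.45583474250235023 [ 0.99  0.53 -1.13  1.82  0.53  1.14  1.18]
turn [ 0.  0. -0.] shift [58. -0.  1.] rows 0.9
```

View pics/w7.png

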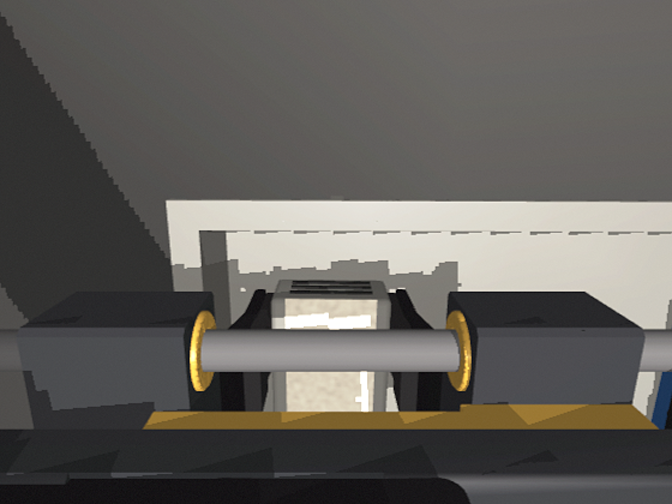

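>>> {"method": "servo_tool", "body": {
  "commands": [
    [[0, 0, 0, 15, 0, 0, 30], [0, 0, 0, 32, 0, 0, 30], [0, 0, 0, 46, 0, 0, 30], [0, 0, 0, 54, 0, 0, 30], [0, 0, 0, 57, 0, 0, 30]]
  ]
}}

```text
time: 30.4
position: [0.5596, -0.0653, 0.0069]
tool_rot: [-1.166, 1.236, 1.168]
ft_force: [0.5, 0.9, -1.3]
grip_width: 0.455
```

>>> {"method": "servo_tool", "body": {
  "commands": [
    [[0, 0, 0, 0, 0, 0, 30], [0, 0, 0, 1, 0, 0, 30], [0, 0, 0, 1, 0, 0, 30]]
  ],
  "newtons": 15
}}

```text
time: 30.78
position: [0.5601, -0.0656, 0.0068]
tool_rot: [-1.167, 1.236, 1.166]
ft_force: [-0.0, -0.2, -2.1]
grip_width: 0.459
```

>>> {"method": "servo_tool", "body": {
  "commands": [
    [[0, 0, 0, 1, 0, 0, 30], [0, 0, 0, 2, 0, 0, 30], [0, 0, 0, 2, 0, 0, 30]]
  ]
}}

```text
time: 31.15
position: [0.5599, -0.0655, 0.0045]
tool_rot: [-1.167, 1.236, 1.167]
ft_force: [0.5, 0.2, -1.3]
grip_width: 0.461
```

>>> {"method": "servo_tool", "body": {
  "commands": [
    [[0, 0, 0, 0, 0, 0, 44], [0, 0, 0, 0, 0, 0, 50], [0, 0, 0, 0, 0, 0, 50], [0, 0, 0, 0, 0, 0, 50], [0, 0, 0, 0, 0, 0, 50]]
  ]
}}

```text
time: 31.78
position: [0.5599, -0.0655, 0.0046]
tool_rot: [-1.167, 1.236, 1.167]
ft_force: [0.3, -0.1, 0.0]
grip_width: 0.574
```

>>> {"method": "servo_tool", "body": {
  "commands": [
    [[0, 0, 0, -20, 0, 0, 50], [0, 0, 0, -60, 0, 0, 50], [0, 0, 0, -110, 0, 0, 50], [0, 0, 0, -150, 0, 0, 50], [0, 0, 0, -150, -50, 0, 50]]
  ]
}}

```text
time: 32.4
position: [0.6112, -0.0707, 0.161]
tool_rot: [-1.171, 1.236, 1.157]
ft_force: [1.2, -1.1, 1.5]
grip_width: 0.574
```

>>> {"method": "servo_tool", "body": {
  "commands": [
    [[0, 0, 0, 0, 20, -50, 50], [0, 0, 0, 0, 60, -100, 50], [0, 0, 0, 0, 100, -150, 50], [0, 0, 0, 0, 130, -200, 50], [0, 0, 0, 0, 130, -250, 50]]
  ]
}}

```text
time: 33.02
position: [0.4628, -0.3136, 0.156]
tool_rot: [-1.166, 1.241, 1.164]
ft_force: [0.3, 0.2, 1.1]
grip_width: 0.575
```

```bash
python3 - <<'E'
from h import *
show()
save('top','t2.png',(130,110,480,280),2.2)
E
```

```text
33.025 [ 0.4628 -0.3136  0.156 ] 
 [[-0.002 -0.998  0.061]
 [-0.003  0.061  0.998]
 [-1.     0.001 -0.004]] [0.3 0.2 1.1] 0.5750211871751535 [ 1.55  0.42 -1.23  1.74  0.42  1.28  1.74]
```

View pics/t2.png

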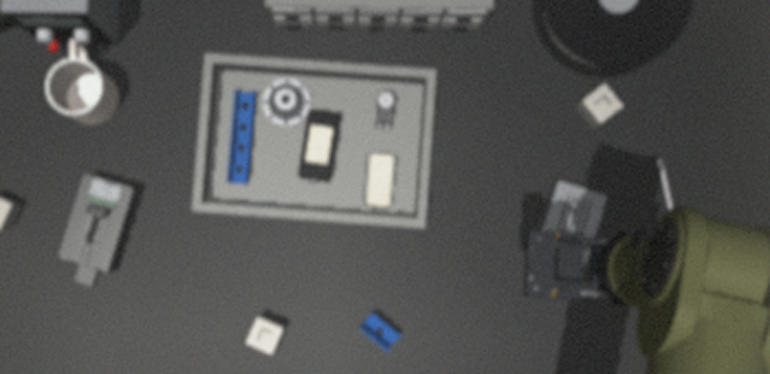

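```bash
python3 - <<'E'
from h import *
T=np.array([.6299,.0216]); a=np.radians(-3.3); Rm=np.array([[np.cos(a),-np.sin(a)],[np.sin(a),np.cos(a)]])
for n,pts,z in [('batt',[(381,152),(380,209)],.026),('servo',[(386,89),(384,128)],.035),('link',[(245,90),(238,184)],.026),('turn',[(286,99)],.034)]:
    w=np.array([px2w('top',130+x/2.2,110+y/2.2,z)[:2] for x,y in pts]); print(n,np.round((w-T)@Rm,3))
close_job()
E
```

```text
batt [[-0.008 -0.093]
 [-0.087 -0.097]]
servo [[ 0.078 -0.093]
 [ 0.024 -0.094]]
link [[ 0.065  0.101]
 [-0.066  0.101]]
turn [[0.055 0.043]]
the job is handed in; nothing more can be done
```

I pushed the eject slide to its stop, where the push force rose from about 6 N to 14 N. I then drew the battery pack out of the dock and set it, the servo, the link and the turntable bearing in the tote around the adapter. The job was handed in at about 33 s of the 72 s allowed.

- **Parts in the tote:** the last top picture shows all four parts inside the walls and clear of each other and of the adapter, which still lies where it was. My measurements from that picture agree with where I meant to put them, to within about 5 mm.
- **Battery reading:** its top measured about 79 mm long against a true 70 mm. I put this down to rough pixel reading and did not look again from close up, so its lying flat rests on that one top picture.
- **Battery release:** I let the battery go about 3 mm above the tote floor, because the fingertips reached lower than its underside. That is well below the drop limit.
- **Bystanders and arm:** in the last picture the mug, bracket and cubes look unmoved, but I did not measure their shift. The arm partly hides the screwdriver there; no move was aimed near it. I left the arm clear of everything, with the fingertips about 16 cm above the table.

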